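Set a cup on its firing biscuit in the carry tray

TASK

Make up the wooden carry tray for the kiln: lay the round clay firing biscuit flat on the round cork pad in the middle of the tray and let go of it, then stand the short cup upright on the biscuit, with its whole foot on it. Set both down gently, without dropping them, and leave the square tile, the tall cup and the little vase where they stand.

Things in the scene. Friction and masses are not known exactly. Their poses are not given: they have to be found in the camera images.
- pad (a point): Centre of the upper face of the round cork pad (90 mm across, 4 mm thick) fixed in the middle of the shallow square wooden carry tray. Tray: 170 x 170 mm, floor 8 mm thick, a 10 mm wide rim all round whose top is 14 mm above the table, so 2 mm above the pad's face; the face is 12 mm above the table. x and y run along the tray's sides, z up. The tray does not move.
- biscuit_mid (a point): Centre of the loose firing biscuit, a plain round buff clay disc 58 mm across and 16 mm thick, about 80 g, lying flat on the table; this point is half-way up, 8 mm above its underside. z is its axis, up.
- cup_mid (a point): Centre of the loose short cup: off-white unglazed porcelain, no handle, open top, 64 mm high, about 120 g; straight side 54 mm across from 14 mm above its underside up to the rim, narrowing below to a foot 34 mm across; wall 4 mm. It stands on the table; this point is half-way up, 32 mm above its underside, on the axis. z is its axis, up.
- tile_mid (a point): Bystander: centre of a loose square tile of the same buff clay, 58 x 58 x 16 mm, lying flat (8 mm above its underside). Leave it alone.
- tall_cup_mid (a point): Bystander: centre of a loose tall cup, same porcelain and width as the short one (54 mm) but 105 mm high (52 mm above its underside). Leave it alone.
- vase_mid (a point): Bystander: centre of a loose little porcelain vase with a narrow neck, 120 mm high, 62 mm across at its belly (60 mm above its underside). Leave it alone.
There are look-alikes about, which are no part of the job. What is shaped like the part that bears cup_mid but black is not meant.

How it is judged (in metres and radians):
On the way:
1. the round biscuit lies flat on the cork pad, let go, with the cup not yet on it (horizontal distance between biscuit_mid and pad below 0.02 m and z of biscuit_mid in the frame of pad between 0.004 and 0.012 m and angle between biscuit_mid's own z axis and vertical below 0.12 rad and contact force between the fingers and biscuit below 0.05 N and horizontal distance between cup_mid and pad above 0.08 m), for 0.2 s.
At the end, for the whole second after the job is handed in: The biscuit lies flat (within 7 degrees) on the cork pad, its centre within 20 mm of the pad's; the short cup stands upright (within 7 degrees) on the biscuit, its axis within 15 mm of the biscuit's centre; both are at rest and released (horizontal distance between biscuit_mid and pad below 0.02 m and z of biscuit_mid in the frame of pad between 0.004 and 0.012 m and angle between each of biscuit_mid, cup_mid's own z axis and vertical below 0.12 rad and horizontal distance between cup_mid and biscuit_mid below 0.015 m and z of cup_mid in the frame of biscuit_mid between 0.036 and 0.045 m and contact force between the fingers and biscuit below 0.05 N and contact force between the fingers and cup below 0.05 N and linear speed of each of cup, biscuit below 0.02 m/s); the robot touches nothing.
It fails at once if the square tile is moved more than 30 mm (distance of tile_mid from where it was at the start of the episode above 0.03 m).
It fails at once if the tall cup is moved more than 30 mm (distance of tall_cup_mid from where it was at the start of the episode above 0.03 m).
It fails at once if the vase is moved more than 30 mm (distance of vase_mid from where it was at the start of the episode above 0.03 m).
It fails at once if the biscuit is dropped (falls free faster than 0.6 m/s, some 20 mm) (contact force between the fingers and biscuit below 0.05 N and linear speed of biscuit above 0.6 m/s).
It fails at once if the short cup is dropped (falls free faster than 0.6 m/s, some 20 mm) (contact force between the fingers and cup below 0.05 N and linear speed of cup above 0.6 m/s).
It also fails if it takes over 58 s, if anything falls off the work surface, if the arm or the gripper's body presses on something with over 40 N, if the wrist force passes 120 N, or if a joint passes its speed limit or range.

ROBOT

A 7-joint arm with a two-finger parallel gripper is mounted at the origin on the work surface. World frame = base frame: x ahead of the robot, y to its left, z up, the work surface at z = 0. Lengths are in mm, angles in rad, forces in N, time in s.
With the tool pointing down it reaches from about 350 to 900 mm from the base axis. Payload 8.1 kg.
Tool frame: the origin (TCP) lies midway between the tips of the shut fingers; the grasp point (between the pads) lies 19 mm behind it (ctrl.grip_depth is the distance from the TCP to the grasp point, in mm); x points along the fingers, y is the direction in which the jaws open and shut, and the axes are right-handed (so a half turn about x gives the same grasp; the last joint's range is limited). The gripper opens to 92 mm and grips with 3 to 60 N. Pads are 19 mm wide; open, the fingers measure 130 mm over their backs; the gripper's body (75 mm by 190 mm) begins 47 mm behind the grasp point.
Start: joints at [1.156, 0.434, 0.025, 1.573, -0.012, 1.134, -0.075], TCP at [191.709, -594.887, 205.142] pointing down, gripper open.
Joint ranges: [-2.62, 2.62], [-0.44, 2.09], [-1.27, 1.32], [0.08, 2.57], [-1.32, 4.46], [0.12, 2], [-2.74, 2.74]. Speed limits (rad/s): [2.22, 2.22, 3.01, 3.01, 3.14, 3.14, 3.14].

INTERFACE

Orientations are given as a 3x3 rotation matrix whose columns are the frame's x, y, z axes.
In Python, from rig import ctrl gives the robot as it stands.
- The arm moves only by the tool play_rows, never from a script. Its argument "plan" is a list of rows, each an object with "translation": the shift along the tool's x, y, z in m, a list of three; "angular": the turn, a rotation vector about the tool's x, y, z in degrees, a list of three. In form: [{"translation": [dx, dy, dz], "angular": [rx, ry, rz]}, ...]. A call has 1 to 5 rows; each row shifts and turns the pose as measured when the row begins, along the tool's axes as they then stand; what a row does not reach is not made up. A row lasts 1/12 s, in which the tool goes at most 41.7 mm and 7.16 degrees, less where a joint would pass 70% of its speed; a pose out of reach is approached as far as the arm can. A call with a gripper value outside its range is refused whole. "fingers" is the closure, from -1 (fully open) to 1 (shut), so that 0 is half open, set as the call begins (left out, the last holds). The fingers move at their own pace and stop on an object; "grip_force" is the grip in N (left out, the last holds). Time passes only in rows, so rows that do not move let the fingers close. It gives the time, the measured TCP pose, the force and the opening at its end, in the units of the state.
- ctrl.get_state(): the state, without advancing time (a new reading comes with each control period).
- ctrl.grab_frame(name): name is "side" or "top"; returns (picture, depth): 420x560x3 uint8, red, green, blue; 420x560 float32, mm along the optical axis (not along the pixel's ray), 0 where there is no reading.
- ctrl.calibration(name): a dict with "K" (3x3 intrinsics, pixels), "T" (4x4, takes a point from camera to world coordinates). Camera axes: x right, y up, looking along -z (the intrinsics and any distortion apply to the point x, -y, -z); pixel columns grow to the right and rows downward; lengths in mm; the calibration is good to about 2 mm. A picture is of the moment at which its call begins. calibration takes no time and is no camera call.
- ctrl.finish_job(): hands the job in, once; it reports no verdict.
The state is a dict: "time": time; "qpos": joint angles; "qd": joint speeds; "joint_torque": joint torques, N m; "eef_pos": TCP position; "eef_rot": TCP orientation; "force": force on the tool from outside, world axes, zero at the start; "torque": the same for the moment, N m; "finger_gap": finger opening in mm.
Only numpy, scipy, OpenCV 4.12 (cv2) and the standard library are available. Lean on these libraries where they do the work, as an engineer would, in place of code of your own. Each camera call takes 0.05 s, during which the arm holds its last target. There are 200 camera calls.

## Working session

There is one attempt and no reset: what is moved stays moved. The work goes in short steps, Python scripts to look and compute and a tool call to move; the robot and the scene stay as the last step left them, time stands still between calls to the robot, and variables do not carry over. Pictures are saved under pics/ and viewed, about 8 in all and at most 12, crops included, and the job is handed in when it is done.

Besides the shell and the picture viewer there is one more tool, called by a JSON object that holds its "name" and its "arguments". play_rows: Moves the arm, as the interface text tells. Its arguments: {"type":"object","properties":{"plan":{"type":"array"},"fingers":{"type":"number"},"grip_force":{"type":"number"}},"required":["plan"]}

```bash
mkdir -p pics; ls
cat > h.py <<'E'
import numpy as np, cv2
from rig import ctrl
def grab(n):
    p,d=ctrl.grab_frame(n); np.savez('/tmp/%s.npz'%n,p=p,d=d); return p,d
def cloud(n,d):
    c=ctrl.calibration(n);K=c['K'];T=c['T']
    v,u=np.mgrid[:d.shape[0],:d.shape[1]]
    x=(u-K[0,2])/K[0,0]*d;y=(v-K[1,2])/K[1,1]*d
    P=np.stack([x,-y,-d,np.ones_like(d)],-1)@T.T
    P=P[...,:3];P[d==0]=np.nan
    return P
E
python3 - <<'E'
from h import *
for n in('top','side'):
    p,d=grab(n); cv2.imwrite(f'pics/{n}0.png',p[...,::-1]); c=ctrl.calibration(n);print(n,c,(d==0).mean())
s=ctrl.get_state();print(s)
E
```

```text
pics
top {'K': array([[544.16176597,   0.        , 283.40538632],
       [  0.        , 544.16176597, 203.06255218],
       [  0.        ,   0.        ,   1.        ]]), 'T': array([[-7.27683471e-02,  9.75474443e-01, -2.07736320e-01,
         2.38820885e+02],
       [-9.97341250e-01, -7.19860068e-02,  1.13334263e-02,
         8.42115832e+01],
       [-3.89864040e-03,  2.08008715e-01,  9.78119203e-01,
         1.42711723e+03],
       [ 0.00000000e+00,  0.00000000e+00,  0.00000000e+00,
         1.00000000e+00]])} 0.0038775510204081634
side {'K': array([[464.53360467,   0.        , 282.62058358],
       [  0.        , 464.53360467, 211.97748855],
       [  0.        ,   0.        ,   1.        ]]), 'T': array([[-8.01432870e-01,  3.67823311e-01, -4.71605097e-01,
         1.29893966e+01],
       [-5.97939195e-01, -4.75368030e-01,  6.45363429e-01,
         7.77819905e+02],
       [ 1.31937277e-02,  7.99206637e-01,  6.00911538e-01,
         7.25381393e+02],
       [ 0.00000000e+00,  0.00000000e+00,  0.00000000e+00,
         1.00000000e+00]])} 0.0037287414965986396
{'time': 0.1, 'qpos': array([ 1.15638151,  0.43515268,  0.02494043,  1.57392785, -0.01159615,
        1.13401862, -0.07510373]), 'qd': array([ 0.00191343, -0.00124335,  0.00110815, -0.00170995, -0.0012747 ,
       -0.00133344, -0.00088383]), 'joint_torque': array([ 4.98145499e-03, -6.69121671e+01,  9.88948233e-01, -3.15143180e+01,
       -6.04247488e-02,  3.75637191e-02,  2.93638675e-05]), 'eef_pos': array([ 191.56933094, -594.43941989,  204.45375067]), 'eef_rot': array([[-5.24843783e-04,  3.06747445e-01, -9.51790801e-01],
       [ 1.25656585e-03, -9.51789979e-01, -3.06747873e-01],
       [-9.99999073e-01, -1.35698254e-03,  1.14092688e-04]]), 'force': array([-0.00299538,  0.01659337,  0.39403476]), 'torque': array([ 0.02788374, -0.04905222, -0.01472373]), 'finger_gap': 91.98198297679386}
```

View pics/top0.png

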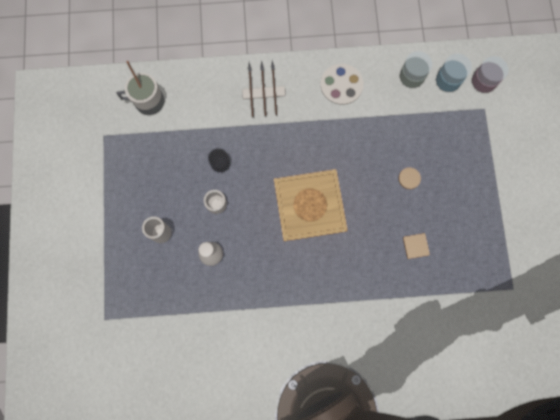

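View pics/side0.png

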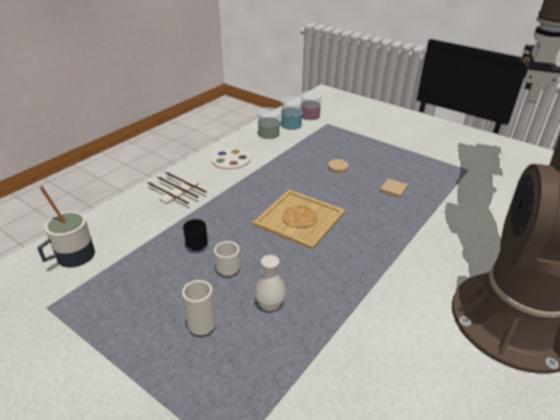

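The top view shows the biscuit at (410,178), tile (416,246), pad (311,205), short cup (215,201), black look-alike (219,160), vase (210,252) and tall cup (155,229). The side view shows the biscuit at (338,166), pad (300,216), short cup (228,258), tall cup (199,308) and vase (270,290).

```bash
cat > seg.py <<'E'
from h import *
def fitc(P,z0,z1,c,r):
    m=(P[...,2]>z0)&(P[...,2]<z1)&(np.hypot(P[...,0]-c[0],P[...,1]-c[1])<r)
    q=P[m]; 
    if len(q)<5: return None
    (cx,cy),rr=cv2.minEnclosingCircle(q[:,:2].astype(np.float32))
    return np.round([cx,cy,rr,q[:,0].mean(),q[:,1].mean(),np.median(q[:,2]),np.percentile(q[:,2],98),len(q)],1)
E
python3 - <<'E'
from seg import *
pts={'top':dict(bis=(410,178),tile=(416,246),pad=(311,205),cup=(215,201),vase=(210,252),tall=(155,229),black=(219,160)),
'side':dict(bis=(338,166),tile=(394,187),pad=(300,216),cup=(228,258),vase=(270,290),tall=(199,308),black=(195,235))}
for n in pts:
    z=np.load(f'/tmp/{n}.npz');P=cloud(n,z['d'])
    tab=P[np.isfinite(P[...,2])&(abs(P[...,2])<6)];
    print(n,'table z',np.median(tab[:,2]),tab[:,2].std())
    for k,(u,v) in pts[n].items():
        w=P[v-3:v+4,u-3:u+4].reshape(-1,3); c=np.nanmedian(w,0); print(k,c.round(1), fitc(P,8 if k!='pad' else 9,130,c,60))
    hsv=cv2.cvtColor(z['p'],cv2.COLOR_RGB2HSV)
    m=((hsv[...,1]>75)&(hsv[...,0]<30)).astype(np.uint8)
    num,L,S,C=cv2.connectedComponentsWithStats(m)
    K=ctrl.calibration(n)['K']
    for i in range(1,num):
        if 100<S[i,4]<8000: 
            q=P[L==i];cnt=cv2.findContours((L==i).astype(np.uint8),0,2)[0][0]
            print(S[i],np.nanmean(q,0).round(1),'px',C[i].round(1),'rect',cv2.minAreaRect(q[np.isfinite(q[:,0])][:,:2].astype(np.float32)))
E
```

```text
top table z -0.12526761123785946 2.70832685004566
bis [ 581.8 -274.7   16.4] [ 582.4 -274.6   59.2  581.3 -273.1   15.6   22.7  372. ]
tile [ 398.8 -268.3   15.3] [ 399.3 -260.7   45.7  399.  -268.    15.4   21.6  504. ]
pad [528.8  -5.2  12.4] [528.6  -5.2  59.7 528.4  -3.4  11.9  17.8 899. ]
cup [559.2 249.5   8.8] [559.6 250.2  58.2 550.8 246.8  36.5  67.6 370. ]
vase [410.7 254.6 118.7] [397.3 251.5  49.6 410.2 259.   68.9 123.6 466. ]
tall [494.3 409.6  12.7] [496.8 414.4  53.1 482.3 395.2  68.4 108.3 532. ]
black [671.8 233.4   7.9] [673.4 244.2  48.4 662.9 231.3  39.7  66.8 372. ]
[ 275  170   72   71 3919] [529.9  -2.3   9.7] px [309.9 205. ] rect ((530.604736328125, -1.885528564453125), (170.12518310546875, 168.46189880371094), 4.485871315002441)
side table z 1.2327593545276159 1.5401020631086133
bis [ 575.1 -260.6   16.9] [ 580.5 -273.2   30.4  579.7 -268.6   16.7   19.8  205. ]
tile [ 394.4 -261.5   17.6] [ 399.3 -267.5   40.7  397.7 -262.4   16.9   20.5  308. ]
pad [ 5.274e+02 -4.000e-01  1.300e+01] [ 5.275e+02 -4.000e-01  5.990e+01  5.262e+02  1.200e+00  1.240e+01
  1.58
[... 1471 characters left out ...]
75, 41.318809509277344), 27.606830596923828)
[506 267  24  31 171] [ 23.8  70.2 146.1] px [516.  282.2] rect ((26.574565887451172, 73.63541412353516), (15.89712905883789, 25.867347717285156), 68.52301788330078)
[454 277  35  78 542] [84.  42.7 13.8] px [468.1 308.7] rect ((81.0324935913086, 44.42560577392578), (58.8010368347168, 196.43409729003906), 21.907630920410156)
[503 312  20  25 147] [ 1.4 80.3 66. ] px [513.4 322.3] rect ((2.9293746948242188, 78.82974243164062), (21.109846115112305, 33.36256408691406), 43.28432083129883)
[525 317  18  34 230] [-35.2  71.5  54.2] px [533.7 333.2] rect ((-34.57648468017578, 72.85150909423828), (38.01424026489258, 15.671209335327148), 7.127594470977783)
```

{"name": "play_rows", "arguments": {"plan": [{"translation": [0,0,0],"angular": [6,0,0]},{"translation": [0,0,0],"angular": [6,0,0]},{"translation": [0,0,0],"angular": [6,0,0]},{"translation": [0,-0.03,-0.03],"angular": [0,0,0]},{"translation": [0,-0.03,-0.03],"angular": [0,0,0]}], "fingers": -1, "grip_force": 15}}

```text
time: 0.52
eef_pos: [243.1, -539.9, 201.6]
eef_rot: [[-0.007, -0.033, -0.999], [0.002, -0.999, 0.033], [-1.0, -0.002, 0.007]]
force: [2.5, 0.2, -0.1]
finger_gap: 92.1
```

{"name": "play_rows", "arguments": {"plan": [{"translation": [0,-0.025,-0.032],"angular": [0,0,0]},{"translation": [0,-0.025,-0.032],"angular": [0,0,0]},{"translation": [0,-0.025,-0.032],"angular": [0,0,0]},{"translation": [0,-0.025,-0.032],"angular": [0,0,0]},{"translation": [0,-0.025,-0.032],"angular": [0,0,0]}]}}

```text
time: 0.93
eef_pos: [408.9, -414.9, 199.1]
eef_rot: [[-0.011, -0.041, -0.999], [0.003, -0.999, 0.041], [-1.0, -0.003, 0.011]]
force: [0.3, -0.5, 0.0]
finger_gap: 91.8
```

{"name": "play_rows", "arguments": {"plan": [{"translation": [0,-0.025,-0.032],"angular": [0,0,0]},{"translation": [0,-0.025,-0.032],"angular": [0,0,0]},{"translation": [0,-0.025,-0.032],"angular": [0,0,0]},{"translation": [0,-0.025,-0.032],"angular": [0,0,0]},{"translation": [0,0,0],"angular": [0,0,0]}]}}

```text
time: 1.35
eef_pos: [550.0, -306.9, 196.1]
eef_rot: [[-0.01, -0.03, -0.999], [0.009, -1.0, 0.03], [-1.0, -0.009, 0.01]]
force: [-0.3, 2.0, 0.3]
finger_gap: 92.0
```

{"name": "play_rows", "arguments": {"plan": [{"translation": [0.02,-0.018,-0.016],"angular": [-1.7,0.6,0.5]},{"translation": [0.03,-0.017,-0.015],"angular": [0,0,0]},{"translation": [0.03,0,0],"angular": [0,0,0]},{"translation": [0.02,0,0],"angular": [0,0,0]},{"translation": [0,0,0],"angular": [0,0,0]}]}}

```text
time: 1.77
eef_pos: [586.6, -266.5, 92.4]
eef_rot: [[0.004, 0.009, -1.0], [0.001, -1.0, -0.009], [-1.0, -0.001, -0.004]]
force: [-0.4, 0.4, -1.0]
finger_gap: 91.6
```

```bash
cat > go.py <<'E'
import sys;from h import *
from scipy.spatial.transform import Rotation as R
def go(x,y,z):
    s=ctrl.get_state();Rm=s['eef_rot'];t=np.array([[0,0,-1],[0,-1,0],[-1,0,0]]).T
    print('pos',s['eef_pos'].round(1),'t',s['time'],'F',s['force'].round(1),'gap',round(s['finger_gap'],1))
    print('tool shift mm',(Rm.T@(np.array([x,y,z])-s['eef_pos'])).round(1),'turn',np.degrees(R.from_matrix(Rm.T@t).as_rotvec()).round(2))
if __name__=='__main__': go(*map(float,sys.argv[1:4]))
E
python3 - <<'E'
from go import *
go(581,-272,4)
p,d=grab('top');a=p[120:300,320:500];p2,d2=grab('side');b=p2[90:270,250:430]
cv2.imwrite('pics/b1.png',cv2.resize(np.hstack([a,b]),None,fx=2.2,fy=2.2,interpolation=2)[...,::-1])
E
```

```text
pos [ 586.6 -266.5   92.4] t 1.7667 F [-0.4  0.4 -1. ] gap 91.6
tool shift mm [88.4  5.5  6. ] turn [ 0.51 -0.24  0.04]
```

View pics/b1.png

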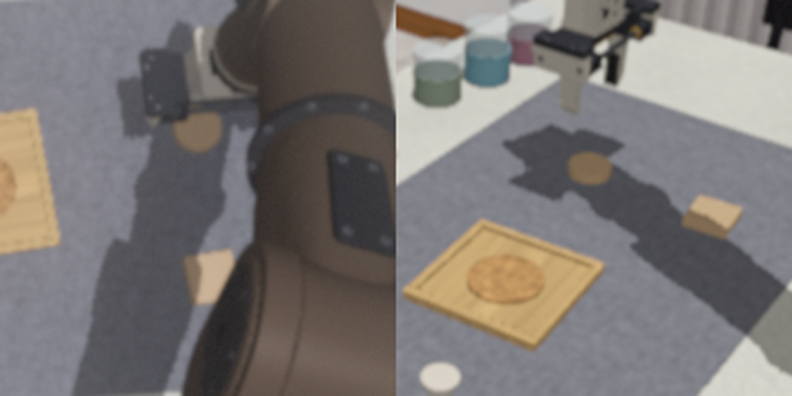

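The top half shows the gripper's left finger over the biscuit's far side (about 165,85 in the crop). The side half shows the open jaws above the biscuit (590,168), with the tray clear. I'll descend.

{"name": "play_rows", "arguments": {"plan": [{"translation": [0.02,0.005,0.006],"angular": [0.5,0,0]},{"translation": [0.025,0,0],"angular": [0,0,0]},{"translation": [0.015,0,0],"angular": [0,0,0]},{"translation": [0,0,0],"angular": [0,0,0]},{"translation": [0,0,0],"angular": [0,0,0]}]}}

```text
time: 2.28
eef_pos: [586.9, -280.1, 44.9]
eef_rot: [[0.021, -0.007, -1.0], [-0.009, -1.0, 0.007], [-1.0, 0.008, -0.021]]
force: [0.1, 0.1, 1.0]
finger_gap: 91.4
```

```bash
python3 go.py 581 -272 4
```

```text
pos [ 586.9 -280.1   44.9] t 2.2833 F [0.1 0.1 1. ] gap 91.4
tool shift mm [40.7 -8.5  6.8] turn [-0.38 -1.19 -0.48]
```

{"name": "play_rows", "arguments": {"plan": [{"translation": [0.01,-0.008,0.006],"angular": [-0.4,-1.2,-0.5]},{"translation": [0.01,0,0],"angular": [0,0,0]},{"translation": [0,0,0],"angular": [0,0,0]},{"translation": [0,0,0],"angular": [0,0,0]},{"translation": [0,0,0],"angular": [0,0,0]}]}}

```text
time: 2.7
eef_pos: [583.6, -273.5, 28.9]
eef_rot: [[0.005, -0.0, -1.0], [-0.002, -1.0, 0.0], [-1.0, 0.002, -0.005]]
force: [0.5, -0.2, 0.8]
finger_gap: 91.8
```

```bash
python3 go.py 581 -272 4
```

```text
pos [ 583.6 -273.5   28.9] t 2.7 F [ 0.5 -0.2  0.8] gap 91.8
tool shift mm [24.9 -1.6  2.8] turn [-0.01 -0.28 -0.11]
```

{"name": "play_rows", "arguments": {"plan": [{"translation": [0.012,-0.002,0.003],"angular": [0,-0.3,-0.1]},{"translation": [0.009,0,0.001],"angular": [0,0,0]},{"translation": [0,0,0],"angular": [0,0,0]},{"translation": [0,0,0],"angular": [0,0,0]}]}}

```text
time: 3.03
eef_pos: [579.8, -271.4, 6.4]
eef_rot: [[0.0, 0.0, -1.0], [-0.0, -1.0, -0.0], [-1.0, 0.0, -0.0]]
force: [0.2, 0.3, 0.1]
finger_gap: 91.7
```

```bash
python3 go.py 581 -272 4
```

```text
pos [ 579.8 -271.4    6.4] t 3.0333 F [0.2 0.3 0.1] gap 91.7
tool shift mm [ 2.4  0.6 -1.2] turn [ 0.   -0.01 -0.02]
```

Very close. I'll close the fingers here.

{"name": "play_rows", "arguments": {"plan": [{"translation": [0.001,0,-0.001],"angular": [0,0,0]},{"translation": [0,0,0],"angular": [0,0,0]},{"translation": [0,0,0],"angular": [0,0,0]},{"translation": [0,0,0],"angular": [0,0,0]},{"translation": [0,0,0],"angular": [0,0,0]}], "fingers": 1, "grip_force": 20}}

```text
time: 3.45
eef_pos: [580.9, -271.4, 5.1]
eef_rot: [[-0.0, 0.0, -1.0], [-0.0, -1.0, -0.0], [-1.0, 0.0, 0.0]]
force: [-0.4, 0.5, -0.3]
finger_gap: 63.4
```

{"name": "play_rows", "arguments": {"plan": [{"translation": [0,0,0],"angular": [0,0,0]},{"translation": [0,0,0],"angular": [0,0,0]},{"translation": [0,0,0],"angular": [0,0,0]},{"translation": [0,0,0],"angular": [0,0,0]},{"translation": [0,0,0],"angular": [0,0,0]}]}}

```text
time: 3.87
eef_pos: [581.3, -271.7, 5.7]
eef_rot: [[0.001, -0.0, -1.0], [-0.001, -1.0, 0.0], [-1.0, 0.001, -0.001]]
force: [0.1, -0.9, -0.4]
finger_gap: 29.8
```

```bash
python3 go.py 581 -272 80
```

```text
pos [ 581.3 -271.7    5.7] t 3.8667 F [ 0.1 -0.9 -0.4] gap 29.8
tool shift mm [-74.3   0.4   0.2] turn [-0.01 -0.05 -0.04]
```

Run:
```python
from h import *
p,d=grab('top');a=p[120:220,350:450];p2,d2=grab('side');b=p2[110:210,290:390]
cv2.imwrite('pics/b2.png',cv2.resize(np.hstack([a,b]),None,fx=4,fy=4,interpolation=2)[...,::-1])
P=cloud('side',d2)
for v in range(150,180,4): print(v,[tuple(P[v,u].round().astype(int)) if d2[v,u] else 0 for u in range(326,352,4)])
```

```text
150 [(np.int64(574), np.int64(-184), np.int64(105)), (np.int64(561), np.int64(-184), np.int64(109)), (np.int64(550), np.int64(-186), np.int64(112)), (np.int64(569), np.int64(-242), np.int64(81)), (np.int64(579), np.int64(-284), np.int64(59)), (np.int64(568), np.int64(-288), np.int64(61)), (np.int64(605), np.int64(-387), np.int64(4))]
154 [(np.int64(651), np.int64(-318), np.int64(5)), (np.int64(563), np.int64(-188), np.int64(95)), (np.int64(548), np.int64(-184), np.int64(102)), (np.int64(571), np.int64(-249), np.int64(64)), (np.int64(578), np.int64(-285), np.int64(46)), (np.int64(570), np.int64(-296), np.int64(43)), (np.int64(594), np.int64(-369), np.int64(2))]
158 [(np.int64(640), np.int64(-302), np.int64(2)), (np.int64(629), np.int64(-306), np.int64(4)), (np.int64(578), np.int64(-240), np.int64(53)), (np.int64(569), np.int64(-248), np.int64(52)), (np.int64(575), np.int64(-282), np.int64(35)), (np.int64(592), np.int64(-340), np.int64(2)), (np.int64(582), np.int64(-347), np.int64(2))]
162 [(np.int64(629), np.int64(-284), np.int64(1)), (np.int64(604), np.int64(-265), np.int64(18)), (np
[... 846 characters left out ...]
 (np.int64(547), np.int64(-287), np.int64(1))]
174 [(np.int64(592), np.int64(-226), np.int64(0)), (np.int64(582), np.int64(-233), np.int64(1)), (np.int64(571), np.int64(-236), np.int64(4)), (np.int64(565), np.int64(-249), np.int64(0)), (np.int64(555), np.int64(-255), np.int64(0)), (np.int64(544), np.int64(-258), np.int64(4)), (np.int64(536), np.int64(-268), np.int64(2))]
178 [(np.int64(580), np.int64(-207), np.int64(1)), (np.int64(569), np.int64(-211), np.int64(4)), (np.int64(561), np.int64(-220), np.int64(2)), (np.int64(551), np.int64(-226), np.int64(3)), (np.int64(543), np.int64(-234), np.int64(2)), (np.int64(533), np.int64(-239), np.int64(3)), (np.int64(524), np.int64(-247), np.int64(3))]
```

View pics/b2.png

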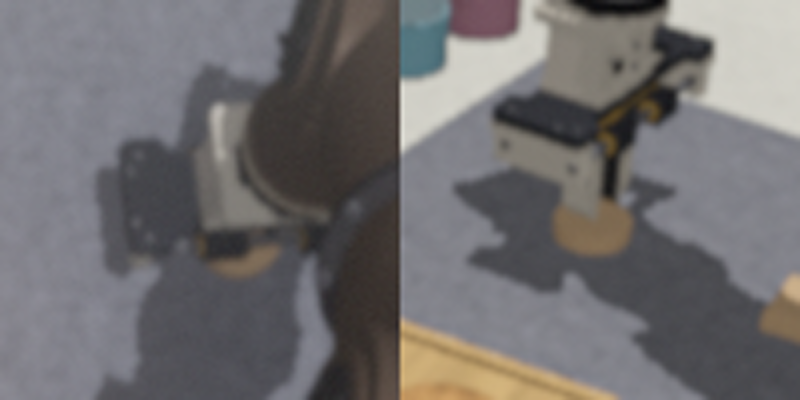

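The picture shows the fingertips passing over the biscuit (side crop 597,213). They sit higher than the reported TCP when the jaws are not shut. I'll open to about 72 mm and feel downward in small steps.

{"name": "play_rows", "arguments": {"plan": [{"translation": [0,0,0],"angular": [0,0,0]},{"translation": [0,0,0],"angular": [0,0,0]},{"translation": [0,0,0],"angular": [0,0,0]},{"translation": [0,0,0],"angular": [0,0,0]},{"translation": [0,0,0],"angular": [0,0,0]}], "fingers": -0.6}}

```text
time: 4.38
eef_pos: [581.2, -271.7, 5.7]
eef_rot: [[0.001, -0.0, -1.0], [-0.001, -1.0, 0.0], [-1.0, 0.001, -0.001]]
force: [0.6, -0.1, -0.1]
finger_gap: 50.3
```

{"name": "play_rows", "arguments": {"plan": [{"translation": [0,0,0],"angular": [0,0,0]},{"translation": [0,0,0],"angular": [0,0,0]},{"translation": [0,0,0],"angular": [0,0,0]},{"translation": [0,0,0],"angular": [0,0,0]},{"translation": [0.003,0,0],"angular": [0,0,0]}]}}

```text
time: 4.8
eef_pos: [581.7, -271.8, 3.1]
eef_rot: [[0.002, -0.0, -1.0], [-0.001, -1.0, 0.0], [-1.0, 0.001, -0.002]]
force: [0.2, 0.3, 0.8]
finger_gap: 73.3
```

Run:
```python
from go import *
go(581,-272,-5)
p2,d2=grab('side');b=p2[110:200,290:390];dd=d2
P=cloud('side',d2)
# nearest-jaw finger: points in x 565-595, y>-262 
m=(abs(P[...,0]-578)<18)&(P[...,1]>-245)&(P[...,1]<-215)&(P[...,2]>8)
q=P[m];print(len(q),np.sort(q[:,2])[:12].round(), q[np.argsort(q[:,2])[:8]].round())
cv2.imwrite('pics/b3.png',cv2.resize(b,None,fx=6,fy=6,interpolation=2)[...,::-1])
```

```text
pos [ 581.7 -271.8    3.1] t 4.8 F [0.2 0.3 0.8] gap 73.3
tool shift mm [8.1 0.2 0.7] turn [-0.01 -0.1  -0.06]
1514 [10. 12. 16. 16. 17. 26. 27. 27. 29. 32. 32. 32.] [[ 580. -243.   10.]
 [ 583. -243.   12.]
 [ 574. -244.   16.]
 [ 581. -244.   16.]
 [ 583. -242.   17.]
 [ 571. -232.   26.]
 [ 580. -231.   27.]
 [ 588. -232.   27.]]
```

View pics/b3.png

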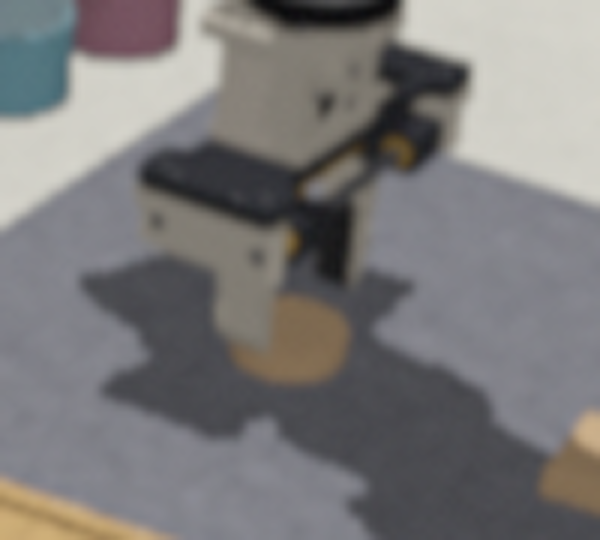

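The near finger's tip is at crop (245,345), about 23–26 mm up, while the TCP reads 3 mm. So the tips lie about 20 mm above the reported TCP. I'll feel for the table with the force reading.

{"name": "play_rows", "arguments": {"plan": [{"translation": [0.006,0,0],"angular": [0,0,0]},{"translation": [0.006,0,0],"angular": [0,0,0]},{"translation": [0,0,0],"angular": [0,0,0]},{"translation": [0,0,0],"angular": [0,0,0]}]}}

```text
time: 5.18
eef_pos: [580.6, -271.4, -12.0]
eef_rot: [[-0.0, -0.0, -1.0], [-0.0, -1.0, 0.0], [-1.0, 0.0, 0.0]]
force: [0.2, -0.6, 0.4]
finger_gap: 73.1
```

Run:
```python
from go import *
go(581,-272,-15)
p2,d2=grab('side');P=cloud('side',d2)
m=(abs(P[...,0]-578)<18)&(P[...,1]>-238)&(P[...,1]<-215)&(P[...,2]>7)
q=P[m];print(len(q), q[np.argsort(q[:,2])[:10]].round())
```

```text
pos [ 580.6 -271.4  -12. ] t 5.1833 F [ 0.2 -0.6  0.4] gap 73.1
tool shift mm [ 3.   0.6 -0.4] turn [-0.    0.03 -0.01]
1415 [[ 586. -232.   10.]
 [ 570. -234.   12.]
 [ 574. -229.   13.]
 [ 582. -230.   13.]
 [ 590. -227.   15.]
 [ 569. -225.   17.]
 [ 569. -231.   17.]
 [ 570. -226.   19.]
 [ 591. -222.   20.]
 [ 573. -221.   20.]]
```

The TCP reads -12 with no contact, so the reported z is biased, or the tool is mounted shorter than stated. The tips are at about 9–10 mm. I'll go 5 mm lower and grip.

{"name": "play_rows", "arguments": {"plan": [{"translation": [0.003,0,0],"angular": [0,0,0]},{"translation": [0.002,0,0],"angular": [0,0,0]},{"translation": [0,0,0],"angular": [0,0,0]}]}}

```text
time: 5.48
eef_pos: [580.6, -271.4, -17.5]
eef_rot: [[-0.001, -0.0, -1.0], [-0.0, -1.0, 0.0], [-1.0, 0.0, 0.001]]
force: [0.2, -0.4, -0.5]
finger_gap: 73.2
```

{"name": "play_rows", "arguments": {"plan": [{"translation": [0,0,0],"angular": [0,0,0]},{"translation": [0,0,0],"angular": [0,0,0]},{"translation": [0,0,0],"angular": [0,0,0]},{"translation": [0,0,0],"angular": [0,0,0]},{"translation": [0,0,0],"angular": [0,0,0]}], "fingers": 1, "grip_force": 20}}

```text
time: 5.9
eef_pos: [580.6, -271.5, -17.3]
eef_rot: [[-0.0, -0.0, -1.0], [-0.0, -1.0, 0.0], [-1.0, 0.0, 0.0]]
force: [0.4, -0.7, -1.4]
finger_gap: 57.2
```

```bash
python3 go.py 581 -272 60
```

```text
pos [ 580.6 -271.5  -17.3] t 5.9 F [ 0.4 -0.7 -1.4] gap 57.2
tool shift mm [-77.3   0.5  -0.3] turn [-0.01  0.03 -0.02]
```

Gripped, with the gap at 57 mm. Lift.

{"name": "play_rows", "arguments": {"plan": [{"translation": [-0.01,0,0],"angular": [0,0,0]},{"translation": [-0.015,0,0],"angular": [0,0,0]},{"translation": [-0.02,0,0],"angular": [0,0,0]},{"translation": [-0.02,0,0],"angular": [0,0,0]},{"translation": [0,0,0],"angular": [0,0,0]}]}}

```text
time: 6.32
eef_pos: [579.5, -270.9, 51.3]
eef_rot: [[-0.003, -0.0, -1.0], [0.001, -1.0, 0.0], [-1.0, -0.001, 0.003]]
force: [1.2, -0.6, -1.3]
finger_gap: 57.2
```

{"name": "play_rows", "arguments": {"plan": [{"translation": [0,-0.015,0.003],"angular": [0,0,0]},{"translation": [0,-0.025,0.005],"angular": [0,0,0]},{"translation": [0,-0.03,0.006],"angular": [0,0,0]},{"translation": [0,-0.03,0.006],"angular": [0,0,0]},{"translation": [0,-0.03,0.006],"angular": [0,0,0]}]}}

```text
time: 6.73
eef_pos: [552.8, -144.1, 52.8]
eef_rot: [[0.001, -0.012, -1.0], [-0.005, -1.0, 0.012], [-1.0, 0.005, -0.001]]
force: [-0.2, 0.0, -0.3]
finger_gap: 57.3
```

```bash
python3 go.py 530 -2 50
```

```text
pos [ 552.8 -144.1   52.8] t 6.7333 F [-0.2  0.  -0.3] gap 57.3
tool shift mm [   2.1 -141.8   24.6] turn [-0.71 -0.05 -0.26]
```

{"name": "play_rows", "arguments": {"plan": [{"translation": [0,-0.03,0.005],"angular": [-0.7,0,-0.2]},{"translation": [0,-0.03,0.005],"angular": [0,0,0]},{"translation": [0,-0.03,0.005],"angular": [0,0,0]},{"translation": [0,-0.025,0.005],"angular": [0,0,0]},{"translation": [0,-0.015,0.003],"angular": [0,0,0]}]}}

```text
time: 7.15
eef_pos: [523.5, -0.0, 51.7]
eef_rot: [[-0.003, 0.007, -1.0], [0.003, -1.0, -0.007], [-1.0, -0.003, 0.003]]
force: [0.4, 0.3, -1.7]
finger_gap: 57.3
```

{"name": "play_rows", "arguments": {"plan": [{"translation": [0,-0.005,0],"angular": [0,0,0]},{"translation": [0,0,0],"angular": [0,0,0]},{"translation": [0,0,0],"angular": [0,0,0]}]}}

```text
time: 7.4
eef_pos: [520.8, 11.3, 51.3]
eef_rot: [[-0.005, 0.015, -1.0], [0.005, -1.0, -0.015], [-1.0, -0.005, 0.005]]
force: [-0.1, -1.1, 0.0]
finger_gap: 57.3
```

```bash
python3 go.py 530 -2 -5
```

```text
pos [520.8  11.3  51.3] t 7.4 F [-0.1 -1.1  0. ] gap 57.3
tool shift mm [56.2 13.7 -9.2] turn [0.89 0.27 0.26]
```

{"name": "play_rows", "arguments": {"plan": [{"translation": [0.012,0.013,-0.009],"angular": [0.9,0.3,0.3]},{"translation": [0.012,0,0],"angular": [0,0,0]},{"translation": [0.008,0,0],"angular": [0,0,0]},{"translation": [0,0,0],"angular": [0,0,0]},{"translation": [0,0,0],"angular": [0,0,0]}]}}

```text
time: 7.82
eef_pos: [531.4, -8.5, 18.2]
eef_rot: [[0.002, -0.008, -1.0], [-0.004, -1.0, 0.008], [-1.0, 0.004, -0.002]]
force: [-0.1, 0.4, -1.2]
finger_gap: 57.3
```

Run:
```python
from go import *
go(530,-2,-5)
p,d=grab('side');P=cloud('side',d)
hsv=cv2.cvtColor(p,cv2.COLOR_RGB2HSV)
cv2.imwrite('pics/c1.png',cv2.resize(p[150:260,240:360],None,fx=6,fy=6,interpolation=2)[:600,:,::-1])
```

```text
pos [531.4  -8.5  18.2] t 7.8167 F [-0.1  0.4 -1.2] gap 57.3
tool shift mm [23.2 -6.5  1.5] turn [-0.47 -0.11 -0.2 ]
```

View pics/c1.png

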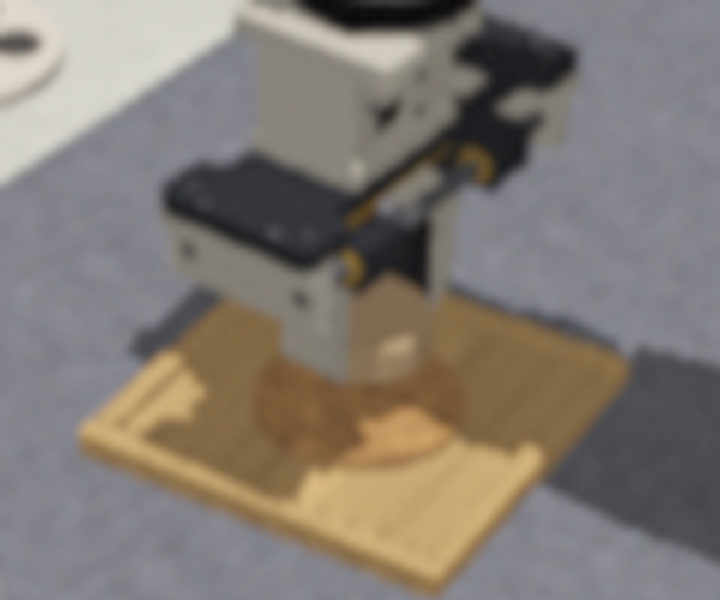

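The side view shows the biscuit held between the fingers over the cork (crop 395,320). I'll check its tilt with a plane fit before lowering.

Run:
```python
from go import *
z=np.load('/tmp/side.npz');d=z['d'];P=cloud('side',d)
for v in range(150+47,150+70,2): print(v,[tuple(int(t) for t in P[v,u].round()) if d[v,u] else 0 for u in range(300,313,2)])
```

```text
197 [(496, 50, 113), (540, -25, 53), (536, -28, 52), (532, -31, 52), (527, -33, 54), (523, -36, 53), (520, -40, 53)]
199 [(538, -13, 54), (536, -19, 52), (531, -21, 52), (528, -26, 51), (523, -27, 53), (520, -31, 52), (521, -43, 44)]
201 [(535, -10, 51), (529, -9, 54), (526, -14, 52), (522, -17, 52), (516, -17, 55), (514, -22, 54), (541, -75, 12)]
203 [(530, -2, 51), (525, -3, 53), (521, -7, 53), (516, -8, 54), (515, -15, 51), (509, -16, 53), (539, -73, 7)]
205 [(525, 5, 51), (520, 3, 53), (517, 0, 52), (513, -4, 52), (508, -5, 54), (506, -10, 51), (534, -65, 7)]
207 [0, (516, 10, 53), (512, 6, 52), (508, 4, 53), (504, 0, 52), (506, -11, 45), (526, -54, 11)]
209 [(519, 14, 47), (514, 13, 49), (511, 7, 47), (507, 5, 47), (504, 1, 46), (505, -11, 39), (519, -43, 14)]
211 [(517, 16, 43), (514, 12, 43), (510, 8, 42), (508, 3, 40), (522, -29, 14), (519, -34, 12), (514, -35, 15)]
213 [(535, -12, 12), (531, -15, 12), (526, -17, 13), (522, -20, 13), (517, -21, 15), (514, -26, 14), (511, -31, 12)]
215 [(529, -2, 14), (526, -7, 13), (521, -10, 13), (517, -12, 14), (515, -19, 11), (508, -18, 15), (506, -23, 13)]
217 [(527, 0, 10), (519, 2, 15), (516, -2, 14), (511, -3, 16), (508, -8, 14), (503, -10, 15), (502, -17, 11)]
219 [(520, 9, 13), (516, 6, 13), (511, 5, 15), (508, 1, 13), (503, -1, 15), (502, -8, 11), (497, -9, 12)]
```

The top face is flat at z≈52.5, so the bottom is at about 36 mm, as expected. Lower 23 mm.

{"name": "play_rows", "arguments": {"plan": [{"translation": [0.008,-0.006,0.001],"angular": [-0.5,-0.1,-0.2]},{"translation": [0.006,0,0],"angular": [0,0,0]},{"translation": [0,0,0],"angular": [0,0,0]},{"translation": [0,0,0],"angular": [0,0,0]}]}}

```text
time: 8.2
eef_pos: [531.0, -2.2, 4.0]
eef_rot: [[0.002, 0.001, -1.0], [0.001, -1.0, -0.001], [-1.0, -0.001, -0.002]]
force: [0.8, 0.3, -0.4]
finger_gap: 57.5
```

```bash
python3 go.py 530 -2 -5
```

```text
pos [531.   -2.2   4. ] t 8.2 F [ 0.8  0.3 -0.4] gap 57.5
tool shift mm [ 9.  -0.2  1. ] turn [ 0.05 -0.1   0.03]
```

{"name": "play_rows", "arguments": {"plan": [{"translation": [0.003,0,0.001],"angular": [0,-0.1,0]},{"translation": [0.003,0,0],"angular": [0,0,0]},{"translation": [0.002,0,0],"angular": [0,0,0]},{"translation": [0,0,0],"angular": [0,0,0]},{"translation": [0,0,0],"angular": [0,0,0]}]}}

```text
time: 8.62
eef_pos: [530.1, -1.7, -4.5]
eef_rot: [[0.0, 0.002, -1.0], [0.001, -1.0, -0.002], [-1.0, -0.001, -0.0]]
force: [-0.2, -0.2, -0.9]
finger_gap: 57.2
```

{"name": "play_rows", "arguments": {"plan": [{"translation": [0.001,0,0],"angular": [0,0,0]},{"translation": [0,0,0],"angular": [0,0,0]},{"translation": [0,0,0],"angular": [0,0,0]}]}}

```text
time: 8.87
eef_pos: [530.3, -1.8, -5.4]
eef_rot: [[0.001, 0.002, -1.0], [0.001, -1.0, -0.002], [-1.0, -0.001, -0.001]]
force: [0.7, 0.5, -1.2]
finger_gap: 57.4
```

{"name": "play_rows", "arguments": {"plan": [{"translation": [0.001,0,0],"angular": [0,0,0]},{"translation": [0,0,0],"angular": [0,0,0]},{"translation": [0,0,0],"angular": [0,0,0]}]}}

```text
time: 9.12
eef_pos: [530.7, -1.8, -5.1]
eef_rot: [[0.002, 0.002, -1.0], [0.001, -1.0, -0.002], [-1.0, -0.001, -0.002]]
force: [0.6, -0.1, -0.7]
finger_gap: 57.2
```

It moves no lower, so it is seated. Release, then rise.

{"name": "play_rows", "arguments": {"plan": [{"translation": [0,0,0],"angular": [0,0,0]},{"translation": [0,0,0],"angular": [0,0,0]},{"translation": [0,0,0],"angular": [0,0,0]},{"translation": [0,0,0],"angular": [0,0,0]},{"translation": [0,0,0],"angular": [0,0,0]}], "fingers": -0.7}}

```text
time: 9.53
eef_pos: [531.0, -1.8, -5.1]
eef_rot: [[0.002, 0.001, -1.0], [0.001, -1.0, -0.001], [-1.0, -0.001, -0.002]]
force: [1.1, 0.8, -0.2]
finger_gap: 77.6
```

{"name": "play_rows", "arguments": {"plan": [{"translation": [-0.01,0,0],"angular": [0,0,0]},{"translation": [-0.025,0,0],"angular": [0,0,0]},{"translation": [-0.035,0,0],"angular": [0,0,0]},{"translation": [-0.035,0,0],"angular": [0,0,0]},{"translation": [-0.02,0,0],"angular": [0,0,0]}]}}

```text
time: 9.95
eef_pos: [526.3, -2.0, 121.7]
eef_rot: [[-0.009, 0.002, -1.0], [0.0, -1.0, -0.002], [-1.0, -0.0, 0.009]]
force: [0.7, -0.4, 0.1]
finger_gap: 78.2
```

```bash
python3 go.py 549.5 247.5 125
```

```text
pos [526.3  -2.  121.7] t 9.95 F [ 0.7 -0.4  0.1] gap 78.2
tool shift mm [  -3.5 -249.5  -23.6] turn [0.11 0.54 0.01]
```

{"name": "play_rows", "arguments": {"plan": [{"translation": [0,-0.03,-0.003],"angular": [0,0.5,0]},{"translation": [0,-0.035,-0.003],"angular": [0,0,0]},{"translation": [0,-0.035,-0.003],"angular": [0,0,0]},{"translation": [0,-0.035,-0.003],"angular": [0,0,0]},{"translation": [0,-0.035,-0.003],"angular": [0,0,0]}], "fingers": -1}}

```text
time: 10.37
eef_pos: [547.4, 162.6, 133.7]
eef_rot: [[0.015, -0.017, -1.0], [-0.003, -1.0, 0.017], [-1.0, 0.002, -0.015]]
force: [1.0, -1.0, -0.3]
finger_gap: 91.3
```

{"name": "play_rows", "arguments": {"plan": [{"translation": [0,-0.03,-0.003],"angular": [0,0,0]},{"translation": [0,-0.025,-0.003],"angular": [0,0,0]},{"translation": [0,-0.01,0],"angular": [0,0,0]},{"translation": [0,0,0],"angular": [0,0,0]},{"translation": [0,0,0],"angular": [0,0,0]}]}}

```text
time: 10.78
eef_pos: [552.7, 240.9, 137.6]
eef_rot: [[0.017, -0.005, -1.0], [0.003, -1.0, 0.005], [-1.0, -0.003, -0.017]]
force: [0.1, -0.1, -0.5]
finger_gap: 91.9
```

```bash
python3 go.py 549.5 247.5 5
python3 - <<'E'
from seg import *
from scipy.optimize import least_squares
for n in('top','side'):
    p,d=grab(n);P=cloud(n,d)
    print(n,'biscuit',fitc(P,23,40,(530,-2),50))
    m=(P[...,2]>59)&(P[...,2]<72)&(np.hypot(P[...,0]-550,P[...,1]-248)<45);q=P[m]
    if len(q)>10:
        r=least_squares(lambda c:np.hypot(q[:,0]-c[0],q[:,1]-c[1])-25,[549,247],loss='soft_l1');print('cup rim',len(q),r.x,np.median(q[:,2]))
    m=(P[...,2]>18)&(P[...,2]<60)&(np.hypot(P[...,0]-550,P[...,1]-248)<35);q=P[m]
    if n=='side':
        r=least_squares(lambda c:np.hypot(q[:,0]-c[0],q[:,1]-c[1])-27,[549,247],loss='soft_l1');print('cup wall',len(q),r.x)
E
```

```text
pos [552.7 240.9 137.6] t 10.7833 F [ 0.1 -0.1 -0.5] gap 91.9
tool shift mm [132.6  -6.2   5.5] turn [-0.31 -0.98  0.18]
top biscuit [532.   -1.3  28.8 531.7  -1.5  27.5  33.2 340. ]
side biscuit [531.6   0.7  30.  530.6   2.   28.8  31.5 279. ]
cup rim 174 [548.35823837 247.0650993 ] 63.629528458424204
cup wall 564 [548.90562605 246.65375411]
```

The biscuit is on the pad at (531.8,-0.5), top at 28 mm, flat. The cup measures (548.7,246.9) from both views. Descend to it.

{"name": "play_rows", "arguments": {"plan": [{"translation": [0.02,-0.006,0.005],"angular": [-0.3,-1,0.2]},{"translation": [0.025,0,0],"angular": [0,0,0]},{"translation": [0.015,0,0],"angular": [0,0,0]},{"translation": [0,0,0],"angular": [0,0,0]},{"translation": [0,0,0],"angular": [0,0,0]}]}}

```text
time: 11.3
eef_pos: [551.0, 234.8, 77.8]
eef_rot: [[0.002, -0.015, -1.0], [-0.005, -1.0, 0.015], [-1.0, 0.005, -0.002]]
force: [0.6, 0.5, 0.1]
finger_gap: 91.7
```

```bash
python3 go.py 548.7 247 5
```

```text
pos [551.  234.8  77.8] t 11.3 F [0.6 0.5 0.1] gap 91.7
tool shift mm [ 72.8 -12.5   2.6] turn [-0.84 -0.12 -0.26]
```

{"name": "play_rows", "arguments": {"plan": [{"translation": [0.01,-0.012,0.002],"angular": [-0.8,-0.1,-0.3]},{"translation": [0,0,0],"angular": [0,0,0]},{"translation": [0,0,0],"angular": [0,0,0]},{"translation": [0,0,0],"angular": [0,0,0]}]}}

```text
time: 11.63
eef_pos: [550.9, 245.6, 69.7]
eef_rot: [[0.003, -0.003, -1.0], [0.002, -1.0, 0.003], [-1.0, -0.002, -0.003]]
force: [0.2, 0.0, 0.3]
finger_gap: 91.6
```

```bash
python3 go.py 548.7 247 5
```

```text
pos [550.9 245.6  69.7] t 11.6333 F [0.2 0.  0.3] gap 91.6
tool shift mm [64.7 -1.3  2.4] turn [-0.18 -0.17  0.09]
```

{"name": "play_rows", "arguments": {"plan": [{"translation": [0.012,-0.001,0.002],"angular": [-0.2,-0.2,0.1]},{"translation": [0.018,0,0],"angular": [0,0,0]},{"translation": [0.012,0,0],"angular": [0,0,0]},{"translation": [0,0,0],"angular": [0,0,0]},{"translation": [0,0,0],"angular": [0,0,0]}]}}

```text
time: 12.05
eef_pos: [550.1, 248.2, 26.8]
eef_rot: [[0.003, 0.002, -1.0], [0.002, -1.0, -0.002], [-1.0, -0.002, -0.003]]
force: [-0.8, 0.8, 0.2]
finger_gap: 91.6
```

```bash
python3 go.py 548.7 247 5
```

```text
pos [550.1 248.2  26.8] t 12.05 F [-0.8  0.8  0.2] gap 91.6
tool shift mm [21.8  1.2  1.4] turn [ 0.11 -0.18  0.1 ]
```

{"name": "play_rows", "arguments": {"plan": [{"translation": [0.01,0.001,0.001],"angular": [0.1,-0.2,0.1]},{"translation": [0.009,0,0],"angular": [0,0,0]},{"translation": [0,0,0],"angular": [0,0,0]},{"translation": [0,0,0],"angular": [0,0,0]}]}}

```text
time: 12.38
eef_pos: [549.5, 247.6, 6.9]
eef_rot: [[0.0, 0.0, -1.0], [0.001, -1.0, -0.0], [-1.0, -0.001, -0.0]]
force: [-0.0, 0.0, 0.1]
finger_gap: 91.7
```

```bash
python3 go.py 548.7 247 5
```

```text
pos [549.5 247.6   6.9] t 12.3833 F [-0.   0.   0.1] gap 91.7
tool shift mm [1.9 0.6 0.8] turn [ 0.02 -0.02  0.03]
```

Aligned. Grip the cup.

{"name": "play_rows", "arguments": {"plan": [{"translation": [0,0,0.001],"angular": [0,0,0]},{"translation": [0,0,0],"angular": [0,0,0]},{"translation": [0,0,0],"angular": [0,0,0]},{"translation": [0,0,0],"angular": [0,0,0]},{"translation": [0,0,0],"angular": [0,0,0]}], "fingers": 1, "grip_force": 15}}

```text
time: 12.8
eef_pos: [549.0, 247.9, 7.9]
eef_rot: [[0.002, 0.0, -1.0], [0.001, -1.0, -0.0], [-1.0, -0.001, -0.002]]
force: [0.4, 0.4, -0.0]
finger_gap: 63.0
```

{"name": "play_rows", "arguments": {"plan": [{"translation": [0,0,0],"angular": [0,0,0]},{"translation": [0,0,0],"angular": [0,0,0]},{"translation": [0,0,0],"angular": [0,0,0]},{"translation": [0,0,0],"angular": [0,0,0]}]}}

```text
time: 13.13
eef_pos: [549.1, 247.6, 8.2]
eef_rot: [[0.002, 0.0, -1.0], [0.001, -1.0, -0.0], [-1.0, -0.001, -0.002]]
force: [-0.2, 0.4, -0.8]
finger_gap: 54.7
```

{"name": "play_rows", "arguments": {"plan": [{"translation": [-0.01,0,0],"angular": [0,-0.1,0]},{"translation": [-0.018,0,0],"angular": [0,0,0]},{"translation": [-0.02,0,0],"angular": [0,0,0]},{"translation": [-0.01,0,0],"angular": [0,0,0]},{"translation": [0,0,0],"angular": [0,0,0]}]}}

```text
time: 13.55
eef_pos: [547.9, 247.3, 69.2]
eef_rot: [[-0.003, 0.0, -1.0], [-0.0, -1.0, -0.0], [-1.0, 0.0, 0.003]]
force: [0.8, 0.5, -2.0]
finger_gap: 54.6
```

{"name": "play_rows", "arguments": {"plan": [{"translation": [0,0.015,0.001],"angular": [0,0,0]},{"translation": [0,0.025,0.002],"angular": [0,0,0]},{"translation": [0,0.028,0.002],"angular": [0,0,0]},{"translation": [0,0.028,0.002],"angular": [0,0,0]},{"translation": [0,0.028,0.002],"angular": [0,0,0]}]}}

```text
time: 13.97
eef_pos: [537.7, 126.0, 67.7]
eef_rot: [[-0.002, 0.012, -1.0], [0.005, -1.0, -0.012], [-1.0, -0.005, 0.002]]
force: [0.6, -0.5, -1.2]
finger_gap: 54.5
```

```bash
python3 go.py 531.8 -0.8 70
```

```text
pos [537.7 126.   67.7] t 13.9667 F [ 0.6 -0.5 -1.2] gap 54.5
tool shift mm [ -2.9 126.7   7.5] turn [0.71 0.11 0.29]
```

{"name": "play_rows", "arguments": {"plan": [{"translation": [0,0.028,0.001],"angular": [0.7,0.1,0.3]},{"translation": [0,0.028,0.001],"angular": [0,0,0]},{"translation": [0,0.025,0.001],"angular": [0,0,0]},{"translation": [0,0.02,0.001],"angular": [0,0,0]},{"translation": [0,0.01,0],"angular": [0,0,0]}]}}

```text
time: 14.38
eef_pos: [528.3, -0.0, 63.9]
eef_rot: [[-0.007, -0.007, -1.0], [-0.005, -1.0, 0.007], [-1.0, 0.005, 0.007]]
force: [0.6, -0.7, -1.4]
finger_gap: 54.5
```

{"name": "play_rows", "arguments": {"plan": [{"translation": [0,0,0],"angular": [0,0,0]},{"translation": [0,0,0],"angular": [0,0,0]},{"translation": [0,0,0],"angular": [0,0,0]}]}}

```text
time: 14.63
eef_pos: [526.9, -3.1, 62.8]
eef_rot: [[-0.009, -0.013, -1.0], [-0.006, -1.0, 0.013], [-1.0, 0.006, 0.009]]
force: [-0.6, 0.3, -0.8]
finger_gap: 54.6
```

```bash
python3 go.py 531.8 -0.8 36
```

```text
pos [526.9  -3.1  62.8] t 14.6333 F [-0.6  0.3 -0.8] gap 54.6
tool shift mm [26.7 -2.5 -5.1] turn [-0.72  0.5  -0.34]
```

{"name": "play_rows", "arguments": {"plan": [{"translation": [0.006,-0.002,-0.005],"angular": [-0.7,0.5,-0.3]},{"translation": [0.006,0,0],"angular": [0,0,0]},{"translation": [0,0,0],"angular": [0,0,0]},{"translation": [0,0,0],"angular": [0,0,0]},{"translation": [0,0,0],"angular": [0,0,0]}]}}

```text
time: 15.05
eef_pos: [532.7, 5.6, 48.7]
eef_rot: [[0.001, 0.01, -1.0], [0.003, -1.0, -0.01], [-1.0, -0.003, -0.001]]
force: [-1.1, 0.1, -1.4]
finger_gap: 54.4
```

Run:
```python
from go import *
go(531.8,-.8,36)
p,d=grab('side');cv2.imwrite('pics/d1.png',cv2.resize(p[150:250,240:360],None,fx=6,fy=6,interpolation=2)[...,::-1])
P=cloud('side',d)
for v in range(190,230,3): print(v,[tuple(int(t) for t in P[v,u].round()) if d[v,u] else 0 for u in range(298,313,3)])
```

```text
pos [532.7   5.6  48.7] t 15.05 F [-1.1  0.1 -1.4] gap 54.4
tool shift mm [12.7  6.4  1. ] turn [ 0.55 -0.04  0.15]
190 [(547, -16, 76), (539, -18, 78), (529, -15, 84), (508, 3, 102), (581, -126, 2)]
193 [(517, 29, 104), (512, 22, 102), (508, 16, 101), (503, 10, 99), (572, -114, 3)]
196 [(518, 26, 93), (512, 21, 93), (508, 15, 92), (509, 1, 83), (565, -103, 2)]
199 [(516, 29, 87), (510, 24, 87), (507, 16, 84), (507, 3, 77), (547, -74, 16)]
202 [(519, 24, 74), (512, 21, 75), (510, 11, 71), (506, 4, 69), (544, -71, 9)]
205 [(516, 28, 69), (512, 20, 66), (508, 13, 64), (506, 3, 59), (538, -63, 7)]
208 [(515, 29, 61), (511, 21, 58), (528, -18, 28), (521, -21, 29), (526, -44, 13)]
211 [(522, 17, 42), (524, 0, 31), (521, -8, 27), (513, -10, 29), (520, -34, 12)]
214 [(524, 13, 29), (518, 10, 30), (513, 3, 28), (506, 1, 31), (513, -24, 12)]
217 [(516, 25, 31), (513, 17, 27), (508, 11, 26), (504, 3, 23), (506, -14, 12)]
220 [(519, 21, 18), (511, 19, 20), (506, 12, 18), (502, 5, 15), (497, -1, 14)]
223 [(514, 27, 15), (508, 22, 14), (503, 17, 13), (498, 10, 11), (493, 6, 11)]
226 [(509, 34, 12), (503, 30, 12), (496, 28, 14), (491, 21, 12), (488, 12, 8)]
229 [(504, 41, 9), (497, 38, 11), (492, 33, 10), (486, 29, 10), (481, 22, 8)]
```

View pics/d1.png

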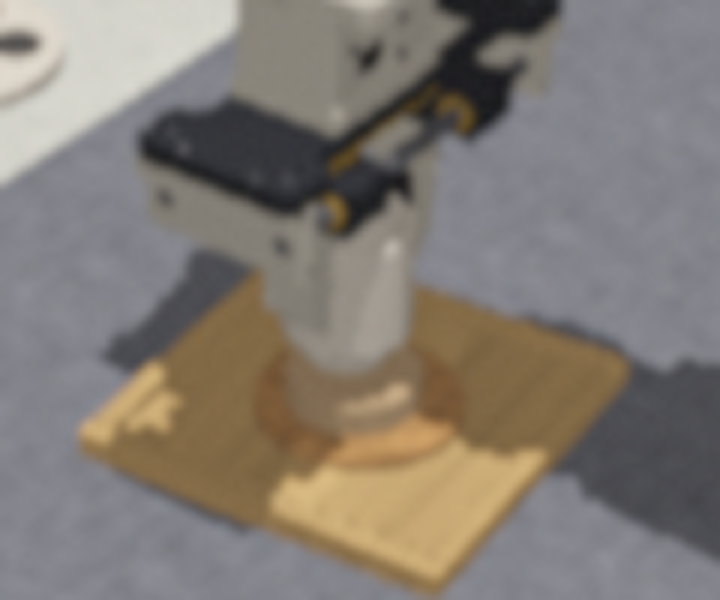

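The side crop shows the cup upright in the jaws (355,310), hovering about 12 mm above the biscuit (355,390). It is 6 mm off in y, so I'll correct that and lower in small steps.

{"name": "play_rows", "arguments": {"plan": [{"translation": [0.002,0.006,0.001],"angular": [0.5,0,0.1]},{"translation": [0.001,0,0],"angular": [0,0,0]},{"translation": [0,0,0],"angular": [0,0,0]},{"translation": [0,0,0],"angular": [0,0,0]}]}}

```text
time: 15.43
eef_pos: [531.9, -0.8, 45.7]
eef_rot: [[0.001, 0.0, -1.0], [0.001, -1.0, -0.0], [-1.0, -0.001, -0.001]]
force: [0.7, 1.0, -1.4]
finger_gap: 54.5
```

```bash
python3 go.py 531.8 -0.8 36
```

```text
pos [531.9  -0.8  45.7] t 15.4333 F [ 0.7  1.  -1.4] gap 54.5
tool shift mm [ 9.7 -0.   0.1] turn [ 0.01 -0.08  0.03]
```

{"name": "play_rows", "arguments": {"plan": [{"translation": [0.003,0,0],"angular": [0,-0.1,0]},{"translation": [0.003,0,0],"angular": [0,0,0]},{"translation": [0.002,0,0],"angular": [0,0,0]},{"translation": [0,0,0],"angular": [0,0,0]},{"translation": [0,0,0],"angular": [0,0,0]}]}}

```text
time: 15.85
eef_pos: [532.1, -1.1, 37.0]
eef_rot: [[-0.0, -0.0, -1.0], [0.001, -1.0, 0.0], [-1.0, -0.001, 0.0]]
force: [-0.4, 0.4, -1.1]
finger_gap: 54.2
```

{"name": "play_rows", "arguments": {"plan": [{"translation": [0.001,0,0],"angular": [0,0,0]},{"translation": [0,0,0],"angular": [0,0,0]},{"translation": [0,0,0],"angular": [0,0,0]}]}}

```text
time: 16.1
eef_pos: [532.2, -1.0, 36.2]
eef_rot: [[0.0, -0.0, -1.0], [0.001, -1.0, 0.0], [-1.0, -0.001, -0.0]]
force: [-0.3, 0.5, -0.9]
finger_gap: 53.9
```

{"name": "play_rows", "arguments": {"plan": [{"translation": [0.001,0,0],"angular": [0,0,0]},{"translation": [0,0,0],"angular": [0,0,0]},{"translation": [0,0,0],"angular": [0,0,0]}]}}

```text
time: 16.35
eef_pos: [532.8, -1.2, 36.3]
eef_rot: [[0.002, -0.001, -1.0], [0.0, -1.0, 0.001], [-1.0, -0.0, -0.002]]
force: [0.6, 0.7, -0.3]
finger_gap: 54.4
```

It is seated (no further descent, and the load has come off the wrist). Release and rise.

{"name": "play_rows", "arguments": {"plan": [{"translation": [0,0,0],"angular": [0,0,0]},{"translation": [0,0,0],"angular": [0,0,0]},{"translation": [0,0,0],"angular": [0,0,0]},{"translation": [0,0,0],"angular": [0,0,0]},{"translation": [0,0,0],"angular": [0,0,0]}], "fingers": -0.9}}

```text
time: 16.77
eef_pos: [533.2, -1.0, 36.3]
eef_rot: [[0.002, -0.0, -1.0], [0.001, -1.0, 0.0], [-1.0, -0.001, -0.002]]
force: [0.4, 0.5, -0.7]
finger_gap: 82.6
```

{"name": "play_rows", "arguments": {"plan": [{"translation": [0,0,0],"angular": [0,0,0]},{"translation": [0,0,0],"angular": [0,0,0]},{"translation": [-0.01,0,0],"angular": [0,0,0]},{"translation": [-0.02,0,0],"angular": [0,0,0]},{"translation": [-0.025,0,0],"angular": [0,0,0]}]}}

```text
time: 17.18
eef_pos: [529.3, -1.2, 89.2]
eef_rot: [[-0.007, 0.0, -1.0], [0.0, -1.0, -0.0], [-1.0, -0.0, 0.007]]
force: [1.0, -0.4, -0.4]
finger_gap: 87.3
```

{"name": "play_rows", "arguments": {"plan": [{"translation": [-0.03,0,0],"angular": [0,0,0]},{"translation": [-0.03,0,0],"angular": [0,0,0]},{"translation": [-0.02,0,0],"angular": [0,0,0]},{"translation": [0,0,0],"angular": [0,0,0]},{"translation": [0,0,0],"angular": [0,0,0]}]}}

```text
time: 17.6
eef_pos: [531.5, -0.9, 181.3]
eef_rot: [[0.001, 0.0, -1.0], [0.001, -1.0, -0.0], [-1.0, -0.001, -0.001]]
force: [1.1, -0.7, -0.8]
finger_gap: 87.2
```

Run:
```python
from seg import *
from scipy.optimize import least_squares
p,d=grab('side');P=cloud('side',d)
cv2.imwrite('pics/e1.png',cv2.resize(p[140:330,170:420],None,fx=3,fy=3,interpolation=2)[...,::-1])
for a,b in((48,60),(60,75),(75,89)):
    q=P[(P[...,2]>a)&(P[...,2]<b)&(np.hypot(P[...,0]-532,P[...,1]+1)<40)]
    print(a,len(q),least_squares(lambda c:np.hypot(q[:,0]-c[0],q[:,1]-c[1])-27,[532,0],loss='soft_l1').x.round(1))
q=P[(np.hypot(P[...,0]-532,P[...,1]+1)<34)&(P[...,2]<110)];print('top z',np.percentile(q[:,2],[90,97]))
for k,c in dict(tile=(399,-265),tall=(481,395),vase=(413,267)).items(): print(k,fitc(P,8,130,c,60))
```

```text
48 92 [533.5  -1.1]
60 164 [5.328e+02 5.000e-01]
75 181 [532.3   0.8]
top z [90.53828854 93.3101327 ]
tile [ 399.2 -266.5   39.1  397.5 -262.4   16.9   19.8  309. ]
tall [ 482.7  396.7   28.5  475.8  400.8   75.8  106.3 1453. ]
vase [ 415.2  268.8   30.4  407.6  276.6   65.1  121.8 1122. ]
```

View pics/e1.png

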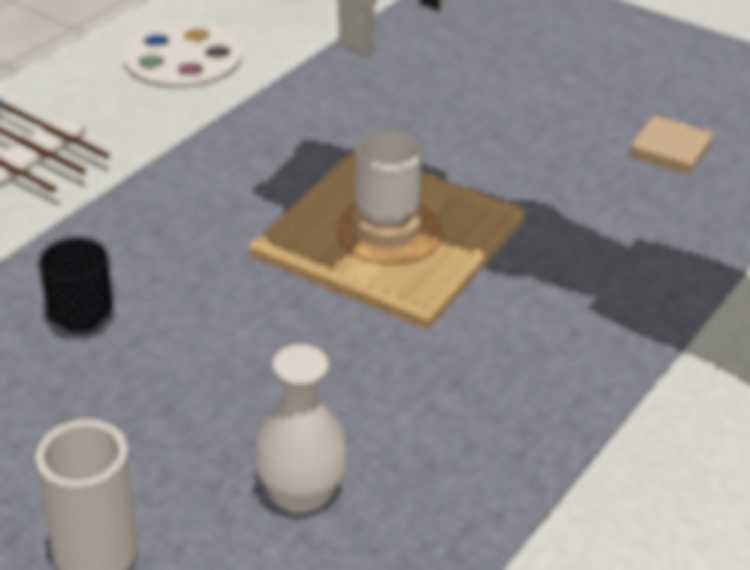

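The picture shows the cup upright on the biscuit in the middle of the tray (388,190), the gripper clear above it, and the bystanders where they were. I'll hand in.

```bash
python3 -c "
from rig import ctrl
print(ctrl.finish_job())"
```

```text
the job is handed in; nothing more can be done
None
```

I laid the biscuit on the cork pad and let go of it, then stood the short cup on it. I handed the job in at about 17.7 s of the 58 s allowed; the hand-in gives no verdict.

**Biscuit:** after release and before the cup went on, both cameras put its centre near (531.7, -0.5) mm. That is about 2 mm from the measured pad centre, with the top face flat at about 28 mm, as expected.

**Cup:** after release, its axis measured about (532.7, 0.3) mm, roughly 1–2 mm from the biscuit's centre. Its rim is at about 92 mm, as expected, and it looks upright in the last picture. I did not measure the biscuit again under the cup.

**Bystanders:** the square tile, tall cup and vase are within about 2 mm of where they started. The gripper was open and 100 mm or more above the cup at hand-in.

**What failed or disagreed:**
- **First grasp:** the first attempt on the biscuit closed over it. The fingertips sit about 20 mm above where the reported TCP height puts them. I worked out the offset from the depth image, lowered further, and the second grasp held; the remaining heights allowed for it.
- **Cup's lean:** fits at three heights on the cup wall shifted by up to 2 mm sideways. I put this down to noise, since the lowest band also takes in some of the biscuit's edge region. It is about 3–4° at most, under the 7° limit.

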